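# Close and lock the pinch roller of a filament puller

## Task

Slide the puller's pinch roller carriage fully home against the drive roller, then swing the cam handle clockwise (seen from above) up over its cam until it drops into the low notch, and let go of it there. Work gently: the puller must never be pushed hard, so feel for the drop and do not drive the handle or the carriage on against a stop. Leave the loose things beside the puller where they lie.

Things in the scene. Friction and masses are not known exactly. Their poses are not given: they have to be found in the camera images.
- puller: Filament puller: black box, aluminium top plate, 280 (x) x 220 (y) x 50 mm high, fixed. Origin: centre of underside, z up, x away from the robot at yaw 0. On the plate, in its frame: handle pivot at x 0, y +55; carriage rails along y -55; guide block at x 88, y -15, 22 mm high. No part of the puller may be pushed by the robot with more than 20 N.
- drive (a point): Centre of the fixed drive roller (grey, 36 mm across), at its upper face, 28 mm above the top plate; its axle end stands 4 mm higher.
- tab (a point): Middle of the near (puller -x) face of the carriage's push tab, 29 mm above the top plate. Carriage: grey slide, at its near end an upright tab (10 mm thick, 50 mm wide along y, top edge 41 mm above the plate), at its far end a black roller, 32 mm across, top 32 mm above the plate. It slides along the puller's +x; 3 N of friction. The plate is clear for 45 mm on the near side of the tab.
- carriage (a joint): How far the carriage has been slid towards the drive roller, m: 0 = fully back, 0.035 = rollers touching, a hard stop. Starts between 0 and 0.012.
- pivot (a point): Vertical axis of the cam handle, at the height of the top plate. Round it lies a steel cam ring of 40 mm radius on which a foot under the handle rides. Along the handle's turn: flat, a ramp (0.5 rad long), a short crest (0.1 rad), then a notch with upright sides and a solid stop behind it.
- knob (a point): Centre (half-way up) of the upright round black knob on the end of the steel cam handle: 18 mm across, 45 mm tall, 95 mm from the pivot axis; 61 mm above the top plate at the start, going up and down with the handle. The bar under it is 10 mm wide, 10 mm thick, its top 22 mm below the knob's centre. It starts pointing roughly along the puller's +x and ends roughly along -y, over the carriage.
- handle (a joint): Turn of the handle, rad, growing clockwise seen from above; 0 = 0.17 rad clockwise of the puller's +x. Starts at 0 to 0.1. The cam ring's setting differs from unit to unit and is not measured: the handle drops into the notch somewhere between about 0.75 and 1.5 rad, and can go at most 0.08 rad farther before it hits the stop. On the ramp it slides back if let go.
- lift (a joint): Height of the handle, m: about -0.001 on the flat of the cam, +0.008 on the crest, -0.006 in the notch. A spring and its weight press it down with 10 to 14 N; pushing the knob up the ramp takes about 3 to 6 N. It must be free to rise and fall: a firm grip on the knob at a fixed height keeps it out of the notch.
- screwdriver: Loose screwdriver, 160 mm long, lying on the bench beside the puller; not needed. Origin: its middle, underside.
- spool: Small empty white spool, 64 mm across, 32 mm high, standing loose on the bench beside the puller; not needed. Origin: centre of its underside.
- collar: Loose brass ring, 32 mm across, 12 mm high, lying on the bench beside the puller; not needed. Origin: centre of its underside.

How it is judged:
On the way, in this order (a step that is already met when the one before it is completed fails the run):
1. the carriage is fully home against the drive roller, the handle not yet up on its cam (value of joint carriage above 0.033 m and value of joint lift below 0.004 m), for 0.2 s.
2. the handle has been lifted onto the crest of the cam (value of joint lift above 0.0065 m and value of joint carriage above 0.033 m), for 0.05 s.
3. the handle has dropped into the low notch (value of joint lift below -0.003 m and value of joint handle above 0.65 rad), for 0.2 s.
At the end, for the whole second after the job is handed in: The carriage is within 2 mm of its stop at the drive roller and the handle rests at the bottom of the low notch (lift below -3 mm, turned more than 0.65 rad), still and released (all of step 3 and value of joint carriage above 0.033 m and velocity of joint handle between -0.05 and 0.05 rad/s); the robot touches nothing.
It fails at once if the robot pushes any part of the puller with more than 20 N (contact force between any of the fingers, the arm and puller above 20 N).
It fails at once if a loose thing beside the puller is moved by more than 20 mm (distance of any of screwdriver, spool, collar from where it was at the start of the episode above 0.02 m).
It also fails if it takes over 70 s, if anything falls off the work surface, if the arm or the gripper's body presses on something with over 40 N, if the wrist force passes 120 N, or if a joint passes its speed limit or range.

## Robot

A 7-joint arm with a two-finger parallel gripper is mounted at the origin on the work surface. World frame = base frame: x ahead of the robot, y to its left, z up, the work surface at z = 0. Lengths are in m, angles in rad, forces in N, time in s.
With the tool pointing down it reaches from about 0.375 to 0.925 m from the base axis. Payload 3.1 kg.
Tool frame: the origin (TCP) lies between the finger pads; the fingertips stand 19 mm ahead of it and the grasp point (between the pads) is the TCP; z points along the fingers, y is the direction in which the jaws open and shut (so a half turn about z gives the same grasp; the last joint's range is limited). The gripper opens to 85 mm and grips with 20 to 120 N. Pads are 22 mm wide; open, the fingers measure 114 mm over their backs; the gripper's body (76 mm by 85 mm) begins 54 mm behind the grasp point. The pads swing forward as they close: fully open they stand 13 mm farther back than shut.
Start: joints at [1.148, 0.383, 0.044, 1.598, -0.018, 1.161, -0.05], TCP at [0.207, -0.616, 0.25] pointing down, gripper open.
Joint ranges: [-2.61, 2.61], [-0.41, 2.15], [-1.48, 1.57], [0, 2.5], [-1.57, 4.71], [0.05, 1.97], [-2.85, 2.85]. Speed limits (rad/s): [2.79, 2.79, 3.14, 3.14, 3.14, 3.14, 3.14].

## Interface

Orientations are given as a unit quaternion [x, y, z, w].
In Python, from bench import move_ptp, movel, move_j, move_gripper, pause, inverse_kinematics, read_camera, camera_params, MotionError, sign_off, look_for, tip_of, read_time_s, read_qpos, read_joint_vel, read_effort, read_eef_pos, read_tcp_rot, read_ft_force, read_ft_torque, read_finger_gap gives the robot as it stands. Calls block until the motion is done:
- move_ptp(position, orientation): joint-space move of the TCP to a pose.
- movel(position, orientation=None, speed=0.15): straight line of the TCP; orientation=None keeps the orientation; speed is the mean speed in m/s.
- move_j(angles): joint-space move.
- move_gripper(opening, effort=None): finger opening in m; effort is the grip in N (None keeps the last); returns when the fingers have stopped.
- pause(seconds).
- inverse_kinematics(position, orientation): joint angles nearest the present ones, or None.
- read_camera(name): name is "side" or "top"; returns the picture (420x560x3 uint8, red, green, blue); there is no depth.
- camera_params(name): a dict with "K" (3x3 intrinsics, pixels), "camera_from_world" (4x4, takes a point from world to camera coordinates). Camera axes: x right, y down, z forward; pixel columns grow to the right and rows downward; lengths in m; the calibration is good to about 2 mm. A picture is of the moment at which its call begins. camera_params takes no time and is no camera call.
A pose or a line that the arm cannot do raises MotionError and nothing moves.
- sign_off(): hands the job in, once; it reports no verdict.
Trained networks look in the newest picture that a camera, given by its name, has taken for a name from the list of things; names that differ only in an ending like _2 or _b are one class to them, and where a whole thing is asked for, a point or a joint stands for the part that bears it (a point fixed in the world has none). Each returns a list of dicts, best first, with "confidence" (0 to 1); they miss things now and then, are a little off and sometimes report something else, mostly with a low value. They report only what shows in the picture. A call takes as long as a camera call.
- look_for(camera, name): "at" ([column, row] in pixels, amid what is visible of it).
- tip_of(camera, name): "at" ([column, row] in pixels: a listed point, or the origin of a listed thing).
Readings, each from a call of its own:
- read_time_s(): time.
- read_qpos(): joint angles.
- read_joint_vel(): joint speeds.
- read_effort(): joint torques, N m.
- read_eef_pos(): TCP position.
- read_tcp_rot(): TCP orientation.
- read_ft_force(): force on the tool from outside, world axes, zero at the start.
- read_ft_torque(): the same for the moment, N m.
- read_finger_gap(): finger opening in m.
Only numpy, scipy, OpenCV 4.12 (cv2) and the standard library are available. Lean on these libraries where they do the work, as an engineer would, in place of code of your own. Each camera call takes 0.05 s, during which the arm holds its last target. There are 200 camera calls.

## Working session

There is one attempt and no reset: what is moved stays moved. The work goes in short steps, each a Python script; the robot and the scene stay as the last script left them, time stands still between calls to the robot, and variables do not carry over. Pictures are saved under pics/ and viewed, about 8 in all and at most 12, crops included, and the job is handed in when it is done.

```bash
mkdir -p pics; ls; cat > h.py <<'E'
import numpy as np, cv2
from bench import *
def snap(n,f):
    im=read_camera(n); cv2.imwrite(f'pics/{f}.png',cv2.cvtColor(im,cv2.COLOR_RGB2BGR)); return im
def ray(n,uv):
    p=camera_params(n);K=np.array(p['K']);T=np.array(p['camera_from_world']);R=T[:3,:3]
    d=R.T@np.linalg.inv(K)@np.array([uv[0],uv[1],1.]); return -R.T@T[:3,3],d
def atz(n,uv,z):
    c,d=ray(n,uv); return c+d*(z-c[2])/d[2]
def tri(a,b):
    A=np.zeros((3,3));v=np.zeros(3)
    for n,uv in (a,b):
        c,d=ray(n,uv);d=d/np.linalg.norm(d);P=np.eye(3)-np.outer(d,d);A+=P;v+=P@c
    return np.linalg.solve(A,v)
E
python3 - <<'E'
from h import *
a=snap('top','top0');b=snap('side','side0')
cv2.imwrite('pics/both0.png',cv2.cvtColor(cv2.resize(np.vstack([a,b]),(400,600)),cv2.COLOR_RGB2BGR))
Z=dict(puller=0,drive=.078,tab=.079,pivot=.05,knob=.111,screwdriver=0,spool=0,collar=0)
for k,z in Z.items():
    for c in('top','side'):
        r=tip_of(c,k)[:2]
        for q in r: print(k,c,np.round(q['at'],1),round(q['confidence'],2),np.round(atz(c,q['at'],z),4))
print(read_time_s(),read_tcp_rot(),read_ft_force(),read_finger_gap())
E
```

```text
pics
puller top [335.4 230.2] 0.55 [ 0.5531 -0.0657  0.    ]
puller side [282.2 306.8] 0.82 [ 0.5627 -0.0714  0.    ]
drive top [381.3 191.7] 0.67 [ 0.6274 -0.1583  0.078 ]
drive side [359.1 294.6] 0.67 [ 0.6416 -0.1535  0.078 ]
tab side [223.3 301.2] 0.91 [ 0.4628 -0.0916  0.079 ]
pivot top [314.6 219.2] 0.89 [ 0.5724 -0.0182  0.05  ]
pivot side [280.4 260.3] 0.9 [ 0.5806 -0.0224  0.05  ]
knob top [338.4 173.2] 0.7 [ 0.6609 -0.0663  0.111 ]
knob side [343.8 233.1] 0.57 [ 0.665  -0.0629  0.111 ]
screwdriver top [257.2 207.1] 0.62 [0.6056 0.1103 0.    ]
screwdriver side [264.1 230.4] 0.96 [0.6072 0.1065 0.    ]
screwdriver side [344.6 235. ] 0.51 [0.7366 0.0381 0.    ]
spool top [427.1 241.1] 0.68 [ 0.5287 -0.2689  0.    ]
collar side [232.5 405.1] 0.83 [ 0.434  -0.1978  0.    ]
collar side [283.3 261.7] 0.29 [0.6058 0.0189 0.    ]
0.9 [9.86833952e-01 1.61736671e-01 9.45719785e-06 1.77988545e-05] [0.6972783  0.0634606  0.36438919] 0.08537839819592079
```

View pics/top0.png

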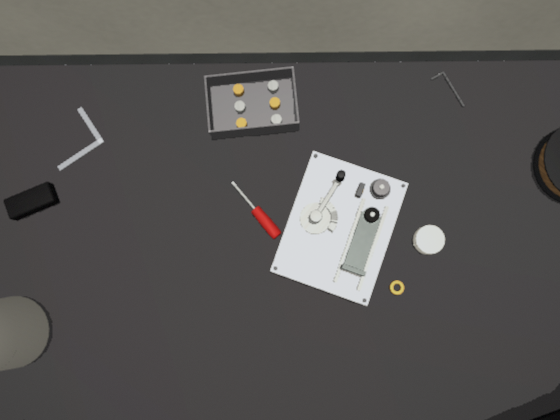

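View pics/side0.png

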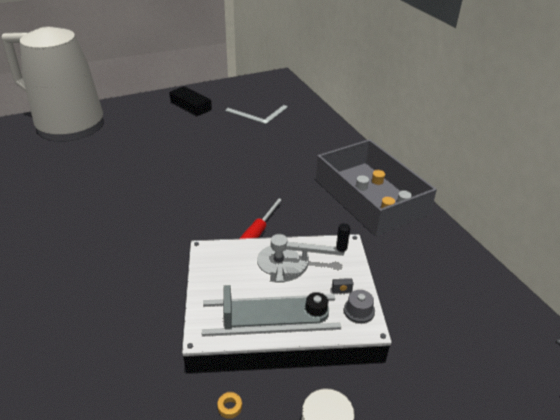

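The top view shows the puller yawed about -0.3 rad, with the handle pointing at the knob (340,175). The carriage tab is at (355,270), the drive roller at (381,188), the collar at (397,287) and the spool at (429,240). Next I'll fit the puller pose from the plate's corner bolts in both views and check the reach.

```bash
cat >> h.py <<'E'
from scipy.spatial.transform import Rotation as Ro
def down(yaw): # tool z down, tool x at world yaw
    c,s=np.cos(yaw),np.sin(yaw)
    return Ro.from_matrix(np.array([[c,s,0],[s,-c,0],[0,0,-1]])).as_quat()
E
python3 - <<'E'
from h import *
from scipy.optimize import least_squares
B={'top':[(316,155.5),(404,185.5),(365.5,299.5),(276,268)],'side':[(354.5,237.5),(383,336),(190,345.5),(196.5,243.5)]}
for c in B:
    W=np.array([atz(c,u,.05) for u in B[c]]);x=(W[0]+W[1]-W[2]-W[3])[:2]
    print(c,W.mean(0).round(4),np.arctan2(x[1],x[0]).round(4), np.linalg.norm(x)/2, np.linalg.norm(W[0]-W[1]))
c=np.mean([[atz(k,u,.05) for u in B[k]] for k in B],axis=(0,1))[:2]
W=np.mean([[atz(k,u,.05) for u in B[k]] for k in B],axis=0);x=(W[0]+W[1]-W[2]-W[3]);yaw=np.arctan2(x[1],x[0])
R=np.array([[np.cos(yaw),-np.sin(yaw)],[np.sin(yaw),np.cos(yaw)]])
print('c',c,yaw,'pivot',c+R@[0,.055])
for n,p in dict(drive=(.6345,-.156),tab=(.4628,-.0916),knobT=(.6609,-.0663),knobS=(.665,-.0629),pivT=(.5724,-.0182),pivS=(.5806,-.0224)).items(): print(n,(R.T@(np.array(p)-c)).round(4))
piv=c+R@[0,.055]
for off in (0,np.pi):
  for h in (0,.5,1,1.5):
    th=yaw-.17-h; r=np.array([np.cos(th),np.sin(th)]);t=np.array([r[1],-r[0]])
    p=piv+.095*r-.022*t
    q=inverse_kinematics([*p,.118],down(np.arctan2(t[1],t[0])+off)); print(off,h,p.round(3),None if q is None else np.round(q,2))
  p=c+R@[-.13,-.055]; q=inverse_kinematics([*p,.084],down(yaw+off)); print('tab',p,None if q is None else np.round(q,2))
E
```

```text
top [ 0.5568 -0.0734  0.05  ] -0.3402 0.25906267309252085 0.20108266754977341
side [ 0.5598 -0.072   0.05  ] -0.3437 0.26037760735493326 0.20092422088405995
c [ 0.55831171 -0.07268385] -0.34193767701187755 pivot [ 0.57675394 -0.02086798]
drive [ 0.0997 -0.0529]
tab [-0.0836 -0.0498]
knobT [0.0945 0.0404]
knobS [0.0972 0.045 ]
pivT [-0.005   0.0561]
pivS [0.0041 0.0548]
0 0 [ 0.67  -0.048] [ 0.81  0.98 -1.25  1.6   0.96  1.3   2.03]
0 0.5 [ 0.646 -0.09 ] [ 0.9   0.94 -1.25  1.65  0.94  1.27  1.59]
0 1 [ 0.604 -0.114] [ 0.6   0.54 -0.61  1.76  0.37  0.95  1.47]
0 1.5 [ 0.556 -0.116] [ 0.61  0.45 -0.57  1.88  0.31  0.9   1.02]
tab [ 0.41739562 -0.080909  ] [ 0.45  0.23 -0.38  2.23  0.13  0.7  -1.94]
3.141592653589793 0 [ 0.67  -0.048] [ 0.41  0.62 -0.55  1.61  0.37  1.01 -0.76]
3.141592653589793 0.5 [ 0.646 -0.09 ] [ 0.41  0.57 -0.44  1.67  0.28  0.97 -1.14]
3.141592653589793 1 [ 0.604 -0.114] [ 0.37  0.48 -0.31  1.77  0.18  0.91 -1.53]
3.141592653589793 1.5 [ 0.556 -0.116] [ 0.34  0.4  -0.24  1.89  0.12  0.86 -1.98]
tab [ 0.41739562 -0.080909  ] [ 0.72  0.28 -0.68  2.22  0.26  0.72  1.1 ]
```

```bash
cat >> h.py <<'E'
C=np.array([.5583,-.0727]);YAW=-.342
R=np.array([[np.cos(YAW),-np.sin(YAW)],[np.sin(YAW),np.cos(YAW)]])
PIV=C+R@[0,.055]
def pp(x,y,z): return [*(C+R@[x,y]),z]
def fp(): return R.T@np.array(read_ft_force())[:2]
E
python3 - <<'E'
from h import *
move_gripper(0.0,20)
o=down(YAW+np.pi)
move_ptp(pp(-.119,-.055,.2),o); 
movel(pp(-.119,-.055,.084),speed=.1); pause(.2)
f0=fp();print('t',read_time_s(),'f0',f0, read_ft_force()); x=-.119
for i in range(12):
    x+=.0015; movel(pp(x,-.055,.084),speed=.02)
    f=fp()-f0; print(round(x,4),f.round(2),round(read_time_s(),2), (R.T@(np.array(read_eef_pos())[:2]-C)).round(4))
    if f[0]<-1.5: break
snap('side','side1');im=snap('top','top1')
E
```

```text
t 5.25 f0 [ 0.05186063 -0.68795596] [-0.18186395 -0.66550615 -0.14599007]
-0.1175 [0.43 1.8 ] 5.5 [-0.1172 -0.055 ]
-0.116 [0.42 0.25] 5.75 [-0.1159 -0.055 ]
-0.1145 [0.59 0.85] 6.0 [-0.1144 -0.055 ]
-0.113 [0.12 1.38] 6.25 [-0.1128 -0.055 ]
-0.1115 [-1.02  0.56] 6.5 [-0.1113 -0.055 ]
-0.11 [0.24 0.97] 6.75 [-0.1099 -0.055 ]
-0.1085 [-1.06  1.34] 7.0 [-0.1083 -0.055 ]
-0.107 [0.44 0.39] 7.25 [-0.1069 -0.055 ]
-0.1055 [1.17 0.81] 7.5 [-0.1054 -0.055 ]
-0.104 [-1.36  1.21] 7.75 [-0.1039 -0.055 ]
-0.1025 [0.17 1.15] 8.0 [-0.1024 -0.0549]
-0.101 [-0.29  0.66] 8.25 [-0.1009 -0.055 ]
```

View pics/side1.png

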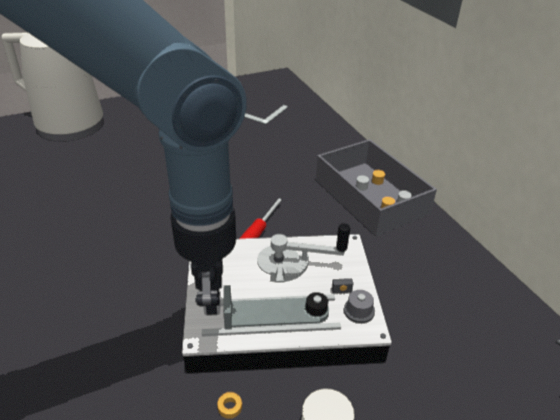

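The side view shows the closed fingertips (210,305) a few mm behind the tab (228,305), lined up with it. I'll carry on by feel.

```bash
cat >> h.py <<'E'
def favg(n=4):
    v=[]
    for _ in range(n): pause(.01); v.append(np.array(read_ft_force()))
    return np.mean(v,0)
E
python3 - <<'E'
from h import *
f0=R.T@favg(10)[:2]; x=-.101; xc=None; print(f0)
while x<-.02:
    x+=.002 if xc is None or x-xc<.019 else .0007
    movel(pp(x,-.055,.084),speed=.02)
    f=R.T@favg()[:2]-f0; a=(R.T@(np.array(read_eef_pos())[:2]-C))
    print(round(x,4),f.round(2),a.round(4),round(read_time_s(),2))
    if xc is None and f[0]<-1.8: xc=x
    if f[0]<-6: break
snap('side','side2')
print(tip_of('side','tab')[:1],xc)
E
```

```text
[-0.31088751  0.05230459]
-0.099 [ 0.33 -0.01] [-0.0989 -0.055 ] 8.72
-0.097 [ 0.51 -0.2 ] [-0.0969 -0.055 ] 9.0
-0.095 [-0.37 -0.16] [-0.0953 -0.055 ] 9.28
-0.093 [-2.58  0.19] [-0.0939 -0.0551] 9.57
-0.091 [-2.59  0.44] [-0.0915 -0.0551] 9.85
-0.089 [-2.07 -0.2 ] [-0.089  -0.0551] 10.13
-0.087 [-2.05 -0.05] [-0.0868 -0.0551] 10.42
-0.085 [-2.48 -0.08] [-0.0847 -0.0551] 10.7
-0.083 [-1.94 -0.72] [-0.0826 -0.0551] 10.98
-0.081 [-2.09 -0.42] [-0.0806 -0.055 ] 11.27
-0.079 [-1.97 -0.72] [-0.0787 -0.055 ] 11.55
-0.077 [-1.82 -0.71] [-0.0767 -0.055 ] 11.83
-0.075 [-2.31 -0.77] [-0.0748 -0.055 ] 12.12
-0.073 [-1.69 -0.5 ] [-0.0728 -0.055 ] 12.4
-0.0723 [-2.36 -0.27] [-0.0723 -0.055 ] 12.68
-0.0716 [-2.65 -0.86] [-0.0716 -0.055 ] 12.97
-0.0709 [-2.55 -0.15] [-0.0709 -0.055 ] 13.25
-0.0702 [-2.55 -0.26] [-0.0701 -0.055 ] 13.53
-0.0695 [-2.09 -0.43] [-0.0695 -0.055 ] 13.82
-0.0688 [-2.56 -0.44] [-0.0687 -0.055 ] 14.1
-0.0681 [-2.06 -0.26] [-0.068 -0.055] 14.38
-0.0674 [-4.43 -0.2 ] [-0.0678 -0.055 ] 14.67
-0.0667 [-5.99 -0.27] [-0.0678 -0.055 ] 14.95
-0.066 [-7.59 -0.44] [-0.0678 -0.055 ] 15.23
[{'at': [244.1, 300.7], 'confidence': 0.67}] -0.093
```

View pics/side2.png

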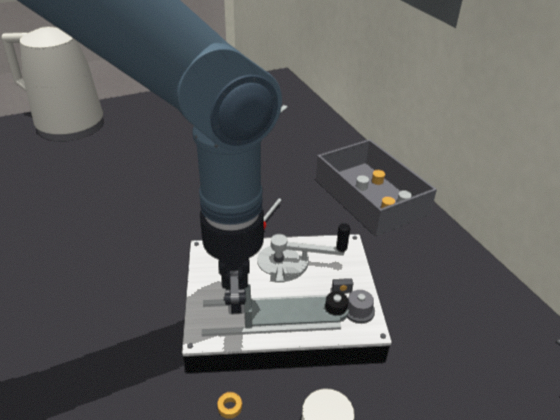

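The carriage is home: it stopped dead at -0.0678 with force rising at about 2.3 N/mm, and the picture shows the rollers (337,303) and (361,303) touching. Next is the handle, first up to 0.6 rad, which is before the earliest possible drop.

```bash
cat >> h.py <<'E'
def geo(psi,off=.020):
    th=YAW-.17-psi; r=np.array([np.cos(th),np.sin(th)]);t=np.array([r[1],-r[0]])
    return PIV+.095*r-off*t, down(np.arctan2(t[1],t[0])+np.pi), r, t
def proj(n,P):
    p=camera_params(n);q=np.array(p['camera_from_world'])@[*P,1];q=np.array(p['K'])@q[:3];return q[:2]/q[2]
def liftest(psi):
    """lift from the side-camera row of the knob, the handle at angle psi"""
    read_camera('side'); d=tip_of('side','knob')
    if not d: return None
    _,_,r,_=geo(psi); k=PIV+.095*r
    a=proj('side',[*k,.112]);b=proj('side',[*k,.122]); v=d[0]['at']
    return np.round([(v[1]-a[1])/(b[1]-a[1])*10, v[0]-a[0], d[0]['confidence']],2)
def step(psi,f0,sp=.03):
    p,o,r,t=geo(psi); movel([*p,.118],o,speed=sp)
    f=favg()-f0; e=np.array(read_eef_pos())
    ft=-(f[:2]@t); lag=(p-e[:2])@t*1000
    return ft, f[:2]@r, f[2], lag
E
python3 - <<'E'
from h import *
x=-.068
movel(pp(-.085,-.055,.084),speed=.06); movel(pp(-.085,-.055,.2),speed=.2)
p,o,r,t=geo(0,.034)
move_ptp([*p,.2],o); movel([*p,.118],speed=.12); pause(.2)
f0=favg(10); np.save('f0.npy',f0); print(f0,read_time_s(),liftest(0))
psi=-.12
while psi<.6:
    psi=min(psi+.035,.6); s=step(psi,f0); print(round(psi,3),np.round(s,2),round(read_time_s(),2))
    if s[0]>9: print('ABORT');break
print(liftest(psi)); snap('side','side3')
E
```

```text
[-0.09217797  0.06188432  0.08736734] 19.3333 [4.1  1.59 0.86]
-0.085 [ 0.11 -0.05 -0.35 -0.05] 19.82
-0.05 [-0.16 -0.01  0.01  0.03] 20.12
-0.015 [ 0.21  0.52 -0.46  0.  ] 20.43
0.02 [-0.23 -0.25 -0.63 -0.04] 20.73
0.055 [0.64 0.31 0.04 0.23] 21.02
0.09 [ 1.17 -0.45 -0.21  0.08] 21.32
0.125 [ 0.56 -0.18  0.35 -0.28] 21.62
0.16 [ 1.51 -0.51  0.44 -0.24] 21.93
0.195 [ 0.75 -0.22  0.33 -0.66] 22.23
0.23 [ 0.8  -0.01 -0.02 -0.85] 22.52
0.265 [ 1.11  0.18 -0.43 -0.34] 22.82
0.3 [ 0.62  0.4  -0.03 -0.62] 23.12
0.335 [ 1.1   0.3   0.09 -0.38] 23.43
0.37 [ 0.86  0.51  0.1  -0.5 ] 23.73
0.405 [ 0.02 -0.14 -0.35 -1.17] 24.02
0.44 [ 0.64  0.35 -0.66 -0.4 ] 24.32
0.475 [ 0.39 -0.11 -0.35 -0.52] 24.62
0.51 [ 1.32 -0.5  -0.19 -0.19] 24.93
0.545 [ 0.16 -0.41 -0.13 -0.59] 25.23
0.58 [-0.25  0.13 -0.26 -0.58] 25.52
0.6 [ 1.36  0.15 -0.02 -0.02] 25.81
[4.22 1.81 0.95]
```

View pics/side3.png

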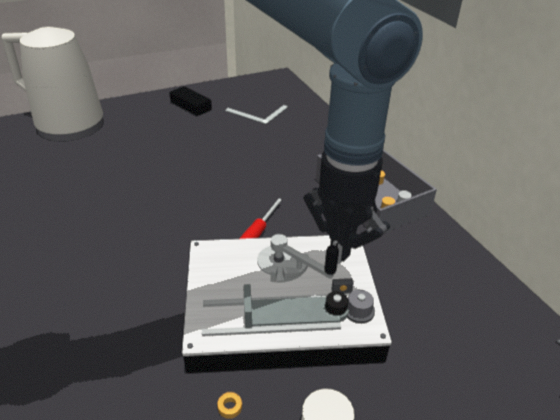

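The knob (332,258) is still on the flat of the cam with the finger behind it. The lift estimate is unchanged at 4.2, so it carries a bias of about +5 mm. I'll go on coarsely until the ramp is felt and climbed for 0.42 rad.

```bash
python3 - <<'E'
from h import *
f0=np.load('f0.npy'); psi=.6; ps=None; n=0
while psi<1.45:
    psi+=.03; s=step(psi,f0); L=liftest(psi); print(round(psi,3),np.round(s,2),L,round(read_time_s(),2))
    n=n+1 if s[0]>2.3 else 0
    if ps is None and n==2: ps=psi-.03; print('ramp',ps)
    if ps is not None and psi>ps+.4: break
    if s[0]>10: print('ABORT');break
E
```

```text
0.63 [ 1.55  0.07  0.26 -0.15] [1.43 0.01 0.57] 26.34
0.66 [ 1.11  0.16  0.45 -0.13] [-1.99  3.46  0.87] 26.73
0.69 [2.02 0.49 0.4  0.29] [1.72 2.76 0.69] 27.11
0.72 [3.88 0.43 0.57 1.01] [0.54 4.02 0.69] 27.49
0.75 [4.4  0.61 1.88 0.96] [1.62 0.63 0.75] 27.88
ramp 0.7200000000000001
0.78 [4.81 0.37 2.81 0.89] [4.   1.99 0.62] 28.26
0.81 [5.16 0.33 3.67 0.72] [5.16 1.8  0.84] 28.64
0.84 [ 6.23 -0.34  4.31  1.21] [9.74 2.75 0.61] 29.02
0.87 [5.81 0.02 4.4  1.54] [7.1  1.45 0.76] 29.41
0.9 [ 5.92 -0.49  5.23  1.9 ] [3.04 0.6  0.85] 29.79
0.93 [ 5.52 -0.53  4.8   1.73] [10.31  3.58  0.9 ] 30.18
0.96 [ 6.33 -0.76  5.39  2.24] [11.34  3.31  0.71] 30.56
0.99 [ 6.44 -1.21  5.37  2.51] [10.36  3.78  0.88] 30.94
1.02 [ 6.57 -1.    5.21  2.52] [9.69 0.08 0.92] 31.32
1.05 [ 6.11 -1.35  4.7   2.05] [11.84  1.92  0.71] 31.71
1.08 [ 6.03 -0.7   3.94  1.39] None 32.09
1.11 [ 6.17 -1.66  2.92  1.43] [10.32  1.    0.97] 32.48
1.14 [ 6.96 -1.44  3.43  1.41] [16.87  3.63  0.73] 32.86
```

```bash
python3 - <<'E'
from h import *
f0=np.load('f0.npy'); psi=1.14; pc=None; n=0
while psi<1.5:
    psi+=.012; s=step(psi,f0,.02); L=liftest(psi); print(round(psi,3),np.round(s,2),L,round(read_time_s(),2))
    if pc is None and s[0]<3.5: pc=psi; print('crest?')
    if pc:
        n=n+1 if L is not None and L[0]<4 else 0
        if n>=2 or s[0]>5 or psi>pc+.17: break
    if s[0]>10: print('ABORT');break
snap('side','side4')
E
```

```text
1.152 [ 7.99 -1.68  1.84  1.9 ] [10.67  5.41  0.77] 33.24
1.164 [ 4.28 -1.43  1.63 -0.76] [12.36  0.99  0.57] 33.62
1.176 [ 4.99 -1.2   0.   -0.21] [8.26 0.88 0.6 ] 34.01
1.188 [ 5.22 -1.05  0.42 -0.09] [11.28  1.68  0.83] 34.39
1.2 [ 3.54 -0.99  1.77 -0.48] [14.09  1.07  0.88] 34.77
1.212 [ 4.85 -0.79  0.61 -0.01] [10.15 -1.23  0.77] 35.16
1.224 [ 3.77 -1.65  1.26 -0.37] [12.55  1.68  0.75] 35.54
1.236 [ 3.14 -1.1   1.44 -0.65] [11.85  1.48  0.95] 35.92
crest?
1.248 [ 4.12 -1.66  0.18 -0.04] [12.87  0.49  0.58] 36.31
1.26 [ 1.66 -1.19  0.54 -0.99] None 36.69
1.272 [ 2.38 -1.45  0.01 -0.23] [13.53  0.72  0.67] 37.08
1.284 [ 0.27  0.05 -0.21 -1.28] [-3.03 -6.26  0.58] 37.46
1.296 [ 0.15 -0.21 -0.3  -0.18] [-2.06 -6.74  0.81] 37.84
```

View pics/side4.png

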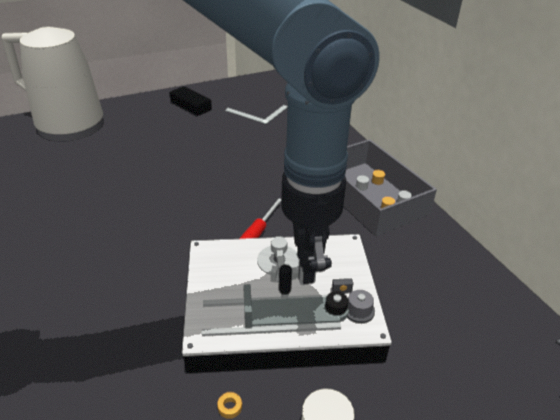

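It dropped: the force fell to zero, the knob fell about 15 mm in the image, and it now stands clear of the finger (knob at 286,278, finger at 307,270). I'll back off, rise and check.

```bash
python3 - <<'E'
from h import *
p,o,r,t=geo(1.296,.034); movel([*p,.118],o,speed=.05); movel([*p,.22],speed=.15)
movel([*(p+.15*np.array([1,0])),.25],speed=.2); pause(.5)
print(liftest(1.33))
b=snap('side','side5');a=snap('top','top5')
print(tip_of('top','knob')[:1],tip_of('side','tab')[:1],read_ft_force(),read_time_s())
cv2.imwrite('pics/end.png',cv2.cvtColor(np.hstack([cv2.resize(b[200:420,160:420],None,fx=1.5,fy=1.5),cv2.resize(a[140:310,230:460],(390,330))]),cv2.COLOR_RGB2BGR))
E
```

```text
[-3.88 -4.3   0.76]
[{'at': [358.2, 231.1], 'confidence': 0.72}] [{'at': [242.7, 301.8], 'confidence': 0.63}] [-1.14812189 -0.18427596  0.52096775] 40.875
```

View pics/end.png

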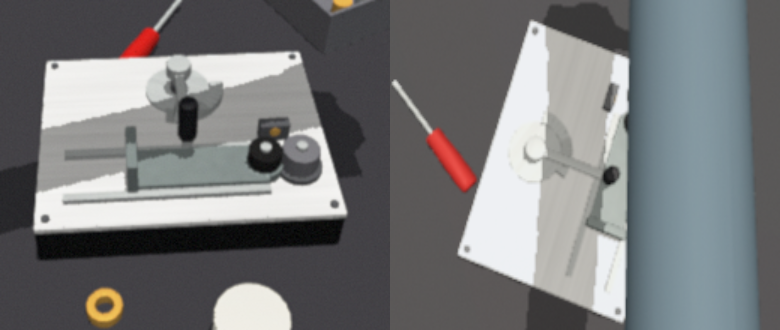

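The final view shows the rollers touching, the handle low over the carriage, the robot clear and the loose things where they were.

```bash
python3 -c "
from h import *
print(sign_off())"
```

```text
the job is handed in; nothing more can be done
None
```

I've handed the job in at about 41 s of the 70 s allowed. The carriage is home and the handle is resting in the low notch; `sign_off` gave no verdict.

- **Carriage:** I pushed the tab with closed fingers in small steps. It took about 2–2.5 N to slide roughly 27 mm, then stopped dead. I stopped pushing at 7.6 N, and the pictures show the rollers touching.
- **Handle:** I pushed the knob from one side, so it was free to rise and fall. The ramp began at about 0.7 rad and the crest at about 1.16 to 1.2 rad, with a peak push of about 8 N. The drop came at about 1.28 rad: the push force fell to zero and the knob jumped down and ahead, clear of the finger. I stopped one small step later, without touching the stop, and backed away.
- **Last checks:** The side view shows the knob low over the carriage and the rollers still touching. The robot is clear, and the screwdriver, spool and collar are where they were in the side view. In the last top view the arm hid the drive roller, spool and collar.
- **Limits of the checks:** The camera estimate of the lift was noisy and about 5 mm too high. Its final reading was about 8 mm below its reading on the flat, against about 5 mm expected, and 15–17 mm below the crest, against 14 mm. That still puts the handle in the notch.

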